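Close up the gas purifier: seat the filter drawer and set its clamp

TASK

The filter drawer of the cream gas purifier is standing open: push it home until its catch clicks and the red pin on the top drops, without ramming it against its stop. Then turn the black clamp knob clockwise until the orange pointer stands on the green mark, and let go. Leave the other things on the bench where they are.

Things in the scene. Friction and masses are not known exactly. Their poses are not given: they have to be found in the camera images.
- purifier: Cream box fixed to the bench, 260 (x) by 200 (y) by 120 mm tall; origin at the centre of its underside. The drawer front is on its own -x side; the drawer comes out along -x and is pushed home along +x. Knob, gauge and red pin are on its top (z = 120 mm).
- drawer: Drawer with navy front 170 mm wide, 12 to 100 mm above the bench, outer face at x = -142 mm. Axes as the purifier's; pulled out by d, its origin lies d along -x from the purifier's. It slides with about 4 N; some 13 mm before its seat a hump of 10 to 15 N begins, then it snaps in to a hard stop. The seat lies 0 to 35 mm out, not known beforehand (cartridges differ). Over 40 N is ramming.
- handle (a point): Middle of the drawer's straight steel bar handle, 110 mm long along the drawer's y, about 10 mm thick, 35 mm in front of the drawer front, 75 mm above the bench; push on it or pinch it from above.
- catch (a joint): Height (m) of the sprung red round pin, 18 mm diameter, in the purifier's top at x = -90, y = 62 mm of its frame. 0: drawer not home, pin 8 mm proud of the top; about +0.002: riding over the hump; about -0.006: dropped to 2 mm proud, the drawer has seated.
- knob: Black knob on the purifier's top, upright axis at x = 60, y = 0 mm of its frame; origin on the axis, 120 mm above the bench. Disc 64 mm diameter, 6 thick; on it a grip bar 64 mm long (knob's x), 14 wide (y), top 42 mm above the origin. Clockwise from above tightens; friction 0.1 N m; stays where left. Needs 1.7 to 2.2 rad in all; the first 0.5 to 0.9 is slack. Stop 0.65 rad past the mark.
- knob_grip (a point): On the knob's axis, on its grip bar 30 mm above the knob's foot (150 mm above the bench, 12 mm below the bar's top): where to grip it.
- pointer (a joint): Travel (m) of the orange pointer, a bar 30 mm long (purifier's x) and 5 mm wide on the white plate on the purifier's top, along the purifier's +y. 0 is slack. The knob pushes it against a light spring, 0.023 to 0.030 m per rad once the slack is gone; turned back, it returns. 0.035 is on the green mark; the red zone begins at 0.043.
- mark (a point): Centre of the green mark, a 6 mm wide line on the white gauge plate, on the purifier's top at x = -30, y = +15 mm of its frame; the pointer's centre must stand on it.
- bottle: Bystander: amber bottle, 68 mm diameter, 150 mm tall; origin at the centre of its underside.
- beaker: Bystander: white cup, 72 mm diameter, 90 mm tall; origin at the centre of its underside.
- spare: Bystander: spare filter tube 162 mm long with square 38 mm end caps, lying along its x.

How it is judged:
On the way, in this order (a step that is already met when the one before it is completed fails the run):
1. the drawer is seated: the catch pin has dropped (value of joint catch below -0.0035 m), for 0.2 s.
2. the pointer stands on the green mark (value of joint pointer between 0.0315 and 0.0385 m), for 0.2 s.
At the end, for the whole second after the job is handed in: The drawer is seated at its catch (red pin dropped by more than 3.5 mm), the pointer rests within 3.5 mm of the centre of the green mark (0.035 m), and drawer and pointer are at rest (all of step 2 and value of joint catch below -0.0035 m and linear speed of drawer below 0.01 m/s and velocity of joint pointer below 0.005 m/s); the robot touches nothing.
It fails at once if the drawer was rammed (more than 40 N) (contact force between any of the fingers, the arm and drawer above 40 N).
It fails at once if another thing on the bench was moved by more than 30 mm (distance of any of bottle, beaker, spare from where it was at the start of the episode above 0.03 m).
It also fails if it takes over 66 s, if anything falls off the work surface, if the arm or the gripper's body presses on something with over 40 N, if the wrist force passes 120 N, or if a joint passes its speed limit or range.

ROBOT

A 7-joint arm with a two-finger parallel gripper is mounted at the origin on the work surface. World frame = base frame: x ahead of the robot, y to its left, z up, the work surface at z = 0. Lengths are in m, angles in rad, forces in N, time in s.
With the tool pointing down it reaches from about 0.425 to 0.875 m from the base axis. Payload 4.7 kg.
Tool frame: the origin (TCP) lies midway between the tips of the shut fingers; the grasp point (between the pads) lies 19 mm behind it; z points along the fingers, x is the direction in which the jaws open and shut, and the axes are right-handed (so a half turn about z gives the same grasp; the last joint's range is limited). The gripper opens to 87 mm and grips with 3 to 60 N. Pads are 19 mm wide; open, the fingers measure 117 mm over their backs; the gripper's body (75 mm by 190 mm) begins 51 mm behind the grasp point.
Start: joints at [1.321, 0.321, -0.07, 1.45, 0.023, 1.371, -0.057], TCP at [0.169, -0.628, 0.223] pointing down, gripper open.
Joint ranges: [-2.86, 2.86], [-0.3, 2.09], [-1.38, 1.24], [0.06, 2.45], [-1.56, 4.7], [0.09, 2.05], [-2.69, 2.69]. Speed limits (rad/s): [2.57, 2.57, 3.14, 3.14, 3.14, 3.14, 3.14].

INTERFACE

Orientations are given as a rotation vector (axis times angle).
In Python, from bench import get_state, eyes, ticket gives the robot as it stands.
- The arm moves only by the tool carry_out, never from a script. Its argument "motion" is a list of rows, each a list of 2 entries, a list of its own where there are three numbers: the shift along the world's x, y, z in m, then the turn about the world's z in rad. A call has 1 to 20 rows; each row is the pose to reach, as a shift and turn from the pose commanded when the call began; what a row does not reach only later rows make up. A row lasts 1/10 s, in which the tool goes at most 50 mm and 8.59 degrees, less where a joint would pass 70% of its speed; a pose out of reach is approached as far as the arm can. A call with a gripper value outside its range is refused whole. "grip" is the gripper command: -1 is fully open, 1 is shut, values between are in proportion, set as the call begins (left out, the last holds). The fingers move at their own pace and stop on an object; "squeeze" is the grip in N (left out, the last holds). Time passes only in rows, so rows that repeat a pose let the fingers close. It gives the time, the measured TCP pose, the force and the opening at its end, in the units of the state.
- get_state(): the state, without advancing time (a new reading comes with each control period).
- eyes.get_image(name): name is "scene" or "top" or "wrist"; returns a dict with "pixels" (400x640x3 uint8, blue, green, red), "mtx" (3x3 intrinsics, pixels), "extrinsics" (4x4, takes a point from camera to world coordinates). Camera axes: x right, y down, z forward; pixel columns grow to the right and rows downward; lengths in m; the calibration is good to about 2 mm. The wrist camera is an equidistant fisheye: a pixel r from the principal point sees the ray r / f radians off the axis. A picture is of the moment at which its call begins. There is no depth.
- ticket.close_job(): hands the job in, once; it reports no verdict.
The state is a dict: "time": time; "joint_positions": joint angles; "qd": joint speeds; "joint_torque": joint torques, N m; "position": TCP position; "tool_rot": TCP orientation; "ft_force": force on the tool from outside, world axes, zero at the start; "torque": the same for the moment, N m; "grip_width": opening from 0.0 (shut) to 1.0 (fully open).
Only numpy, scipy, OpenCV 4.12 (cv2) and the standard library are available. Lean on these libraries where they do the work, as an engineer would, in place of code of your own. Each camera call takes 0.05 s, during which the arm holds its last target. There are 200 camera calls.

## Working session

There is one attempt and no reset: what is moved stays moved. The work goes in short steps, Python scripts to look and compute and a tool call to move; the robot and the scene stay as the last step left them, time stands still between calls to the robot, and variables do not carry over. Pictures are saved under pics/ and viewed, about 8 in all and at most 12, crops included, and the job is handed in when it is done.

Besides the shell and the picture viewer there is one more tool, called after ">>>" by a JSON object that holds its "method" and its "body", one argument or row to a line. carry_out: Moves the arm, as the interface text tells. Its arguments: {"type":"object","properties":{"motion":{"type":"array","items":{"type":"array"}},"grip":{"type":"number"},"squeeze":{"type":"number"}},"required":["motion"]}

```bash
mkdir -p pics; ls; python3 - <<'E'
from bench import get_state, eyes
import cv2,numpy as np
s=get_state(); print(s)
for n in("scene","top"):
    d=eyes.get_image(n); cv2.imwrite(f"pics/{n}0.png",d["pixels"]); print(n,d["mtx"].tolist(),np.round(d["extrinsics"],4).tolist())
E
```

```text
pics
{'time': 0.0, 'joint_positions': array([ 1.32113586,  0.32179936, -0.07005136,  1.45168714,  0.02258642,
        1.37076482, -0.05687228]), 'qd': array([ 6.08367471e-04,  1.74131426e-04, -5.62391977e-04,  1.60110935e-03,
       -6.67443129e-05, -7.28386443e-05, -2.57252826e-04]), 'joint_torque': array([ 9.25970890e-04, -4.91285849e+01, -4.03146856e-01, -3.12523556e+01,
       -6.40292885e-02,  4.37426870e-02,  1.65963920e-04]), 'position': array([ 0.16925714, -0.62700885,  0.22147049]), 'tool_rot': array([-2.49344655e+00,  1.90935945e+00,  2.42202891e-03]), 'ft_force': array([-0.15743507, -0.01826139, -0.1346872 ]), 'torque': array([-0.00119744,  0.0317386 , -0.05102096]), 'grip_width': 1.000126390775196}
scene [[382.1613777182477, 0.0, 311.40831560370646], [0.0, 382.1613777182477, 198.48485478129484], [0.0, 0.0, 1.0]] [[-0.7591, 0.4824, -0.437, 0.9227], [0.6506, 0.5841, -0.4854, 0.447], [0.0211, -0.6528, -0.7572, 0.8153], [0.0, 0.0, 0.0, 1.0]]
top [[416.2580215688795, 0.0, 329.874526118468], [0.0, 416.2580215688795, 198.6575871316422], [0.0, 0.0, 1.0]] [[0.0027, -0.9908, 0.1355, 0.3564], [-0.9999, -0.0045, -0.0131, 0.0026], [0.0136, -0.1354, -0.9907, 1.3021], [0.0, 0.0, 0.0, 1.0]]
```

View pics/top0.png

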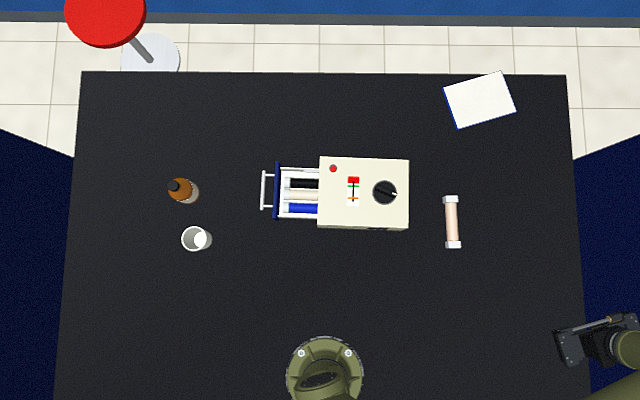

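View pics/scene0.png

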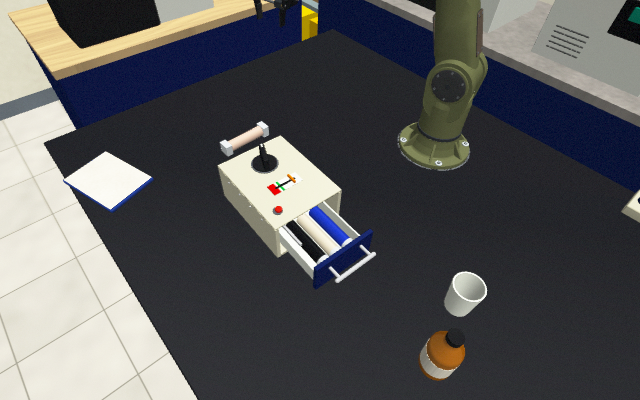

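The top view shows the purifier's top face spanning roughly (318,157) to (408,228). The drawer handle is at about (264,190), the knob at (385,192) and the pin at (333,168). I'll zoom in for precise features.

```bash
python3 - <<'E'
import cv2
a=cv2.imread("pics/top0.png")[145:240,250:420]; cv2.imwrite("pics/c0.png",cv2.resize(a,None,fx=4.7,fy=4.7,interpolation=cv2.INTER_CUBIC))
E
```

```text
(no output)
```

View pics/c0.png

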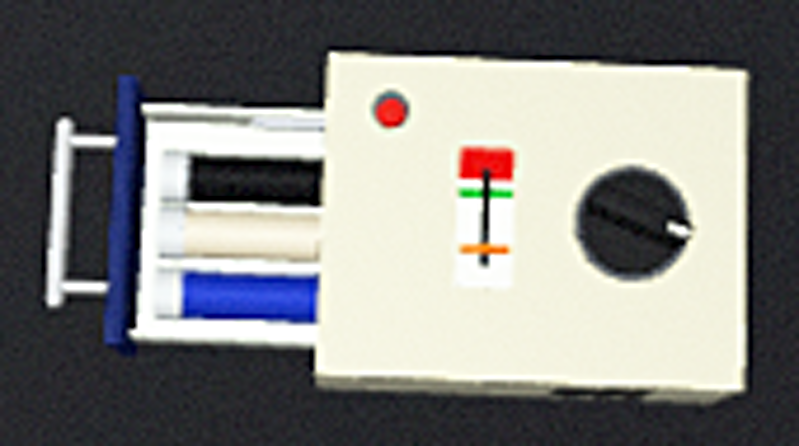

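The crop shows the top-face corners at (329,53), (747,70), (744,388) and (317,376). The pin is at (391,110), the green mark at (487,193), the pointer at (484,249), the knob at (632,224), and the handle ends at (66,122) and (55,302).

```bash
cat > h.py <<'E'
import numpy as np, cv2
from bench import get_state, eyes
from scipy.optimize import least_squares
def bp(d,uv,z):
    K,E=d["mtx"],np.array(d["extrinsics"])
    r=E[:3,:3]@np.linalg.solve(K,[uv[0],uv[1],1]); o=E[:3,3]
    return (o+r*(z-o[2])/r[2])
P=[.0,.0,.0]
def R(t): return np.array([[np.cos(t),-np.sin(t)],[np.sin(t),np.cos(t)]])
E
python3 - <<'E'
from h import *
d=eyes.get_image("top")
f=lambda u,v:(250+(u+.5)/4.7-.5,145+(v+.5)/4.7-.5)
F=[((329,53),(-.13,.1),.12),((747,70),(.13,.1),.12),((744,388),(.13,-.1),.12),((317,376),(-.13,-.1),.12),((391,110),(-.09,.062),.128),((487,193),(-.03,.015),.122),((632,224),(.06,0),.126)]
W=np.array([bp(d,f(*a),z)[:2] for a,b,z in F]);B=np.array([b for a,b,z in F])
res=lambda p:((R(p[2])@B.T).T+p[:2]-W).ravel()
s=least_squares(res,[.6,0,-1.57]);print(s.x,np.round(s.fun*1000,1))
p=s.x
loc=lambda w:R(p[2]).T@(w[:2]-p[:2])
for n,a,z in(("h1",(66,122),.08),("h2",(55,302),.08),("front",(122,78),.1),("frontb",(110,345),.1),("ptr",(484,249),.123),("bar1",(588,207),.162),("bar2",(692,234),.162),("bar1",(588,207),.162)):
    w=bp(d,f(*a),z); print(n,w.round(4),loc(w).round(4))
for n,l in(("knob",(.06,0)),("handle0",(-.177,0)),("pin",(-.09,.062))): print(n,R(p[2])@l+p[:2])
E
```

```text
[ 0.53966566 -0.10918178 -1.6032461 ] [ 0.4  0.4  1.2 -0.5 -1.7 -0.3  0.4  0.9 -1.4 -0.1 -0.2  0.5  1.3 -1. ]
h1 [0.6073 0.1842 0.08  ] [-0.2955  0.058 ]
h2 [0.4923 0.1883 0.08  ] [-0.2958 -0.057 ]
front [0.6314 0.1469 0.1   ] [-0.2589  0.0834]
frontb [0.4636 0.1509 0.1   ] [-0.2574 -0.0845]
ptr [ 0.5211 -0.0781  0.123 ] [-0.0305 -0.0196]
bar1 [ 0.541  -0.1371  0.162 ] [0.0278 0.0022]
bar2 [ 0.5251 -0.1984  0.162 ] [ 0.0896 -0.0116]
bar1 [ 0.541  -0.1371  0.162 ] [0.0278 0.0022]
knob [ 0.53771902 -0.16915019]
handle0 [0.54540826 0.06772504]
pin [ 0.60455299 -0.02124069]
```

>>> {"method": "carry_out", "body": {
  "motion": [
    [[0.36,0.33,0.03],0.6],
    [[0.36,0.33,0.03],0.6],
    [[0.36,0.33,0.03],0.6],
    [[0.36,0.33,0.03],0.6],
    [[0.36,0.33,0.03],0.6],
    [[0.36,0.33,0.03],0.6],
    [[0.36,0.33,0.03],0.6],
    [[0.36,0.33,0.03],0.6],
    [[0.36,0.33,0.03],0.6],
    [[0.36,0.33,0.03],0.6],
    [[0.381,0.855,0.02],1.275],
    [[0.381,0.855,0.02],1.275],
    [[0.381,0.855,0.02],1.275],
    [[0.381,0.855,0.02],1.275],
    [[0.381,0.855,0.02],1.275],
    [[0.381,0.855,0.02],1.275],
    [[0.381,0.855,0.02],1.275],
    [[0.381,0.855,0.02],1.275],
    [[0.381,0.855,0.02],1.275],
    [[0.381,0.855,0.02],1.275]
  ],
  "grip": 1,
  "squeeze": 20
}}

```text
time: 2.15
position: [0.5492, 0.2035, 0.243]
tool_rot: [3.141, -0.051, 0.001]
ft_force: [0.5, -0.3, 0.5]
grip_width: 0.009
```

>>> {"method": "carry_out", "body": {
  "motion": [
    [[0,0,0],0],
    [[0,0,0],0],
    [[0,0,0],0]
  ]
}}

```text
time: 2.45
position: [0.5498, 0.2002, 0.2426]
tool_rot: [3.14, -0.053, -0.001]
ft_force: [0.3, -0.6, 0.5]
grip_width: 0.006
```

>>> {"method": "carry_out", "body": {
  "motion": [
    [[0,0.028,0],0],
    [[0,0.028,-0.05],0],
    [[0,0.028,-0.1],0],
    [[0,0.028,-0.15],0],
    [[0,0.028,-0.178],0],
    [[0,0.028,-0.178],0],
    [[0,0.028,-0.178],0],
    [[0,0.028,-0.178],0]
  ]
}}

```text
time: 3.25
position: [0.5514, 0.2299, 0.0676]
tool_rot: [-3.14, 0.053, -0.006]
ft_force: [0.5, 0.6, 0.4]
grip_width: 0.005
```

```bash
python3 - <<'E'
from h import *
print(get_state()["position"],get_state()["ft_force"])
d=eyes.get_image("top")["pixels"][130:250,230:430]
e=eyes.get_image("scene")["pixels"][110:310,200:420]
cv2.imwrite("pics/a1.png",np.hstack([cv2.resize(d,(400,400*120//200)),cv2.resize(e,(264,240))]))
E
```

```text
[0.55143518 0.22992134 0.06755935] [0.48226015 0.61956767 0.4323721 ]
```

View pics/a1.png

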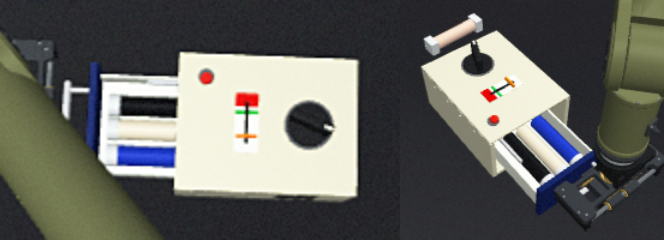

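Both views show the fingers in front of the handle, with the pin still visible. Starting the push.

>>> {"method": "carry_out", "body": {
  "motion": [
    [[0,-0.012,-0.002],0],
    [[-0.001,-0.02,-0.002],0],
    [[-0.001,-0.024,-0.002],0],
    [[-0.001,-0.028,-0.002],0],
    [[-0.001,-0.032,-0.002],0],
    [[-0.001,-0.036,-0.002],0],
    [[-0.001,-0.041,-0.002],0],
    [[-0.001,-0.046,-0.002],0],
    [[-0.002,-0.051,-0.002],0],
    [[-0.002,-0.056,-0.002],0],
    [[-0.002,-0.061,-0.002],0],
    [[-0.002,-0.066,-0.002],0],
    [[-0.002,-0.071,-0.002],0],
    [[-0.002,-0.076,-0.002],0],
    [[-0.003,-0.08,-0.002],0],
    [[-0.003,-0.082,-0.002],0]
  ]
}}

```text
time: 4.95
position: [0.5467, 0.1505, 0.0634]
tool_rot: [-3.137, 0.048, -0.003]
ft_force: [1.1, 4.5, -2.0]
grip_width: 0.006
```

>>> {"method": "carry_out", "body": {
  "motion": [
    [[0,-0.003,0],0],
    [[0,-0.006,0],0],
    [[0,-0.009,0],0],
    [[0,-0.012,0],0],
    [[0,-0.015,0],0],
    [[-0.001,-0.016,0],0]
  ]
}}

```text
time: 5.55
position: [0.5459, 0.134, 0.0634]
tool_rot: [-3.138, 0.048, -0.003]
ft_force: [1.9, 4.1, -2.9]
grip_width: 0.005
```

>>> {"method": "carry_out", "body": {
  "motion": [
    [[0,-0.002,0],0],
    [[0,-0.004,0],0],
    [[0,-0.005,0],0],
    [[0,-0.006,0],0]
  ]
}}

```text
time: 5.95
position: [0.5457, 0.1288, 0.0635]
tool_rot: [-3.137, 0.048, -0.002]
ft_force: [0.9, 8.2, -2.2]
grip_width: 0.005
```

>>> {"method": "carry_out", "body": {
  "motion": [
    [[0,-0.002,0],0],
    [[0,-0.004,0],0],
    [[0,-0.005,0],0],
    [[0,-0.006,0],0]
  ]
}}

```text
time: 6.35
position: [0.5455, 0.1231, 0.0635]
tool_rot: [-3.138, 0.046, -0.002]
ft_force: [0.7, 2.5, -0.6]
grip_width: 0.005
```

```bash
cat >> h.py <<'E'
def pin(im,box):
    x0,x1,y0,y1=box; c=im[y0:y1,x0:x1].astype(float)
    w=np.clip(c[...,2]-np.maximum(c[...,0],c[...,1])-40,0,None); ys,xs=np.mgrid[y0:y1,x0:x1]
    return np.round([(w*xs).sum()/w.sum(),(w*ys).sum()/w.sum(),w.sum()],2)
BS=(268,288,202,220);BT=(326,341,161,176)
def pins():
    print("scene",pin(cv2.imread("pics/scene0.png"),BS),pin(eyes.get_image("scene")["pixels"],BS))
    print("top",pin(cv2.imread("pics/top0.png"),BT),pin(eyes.get_image("top")["pixels"],BT))
E
python3 -c "
from h import *
pins();print(get_state()['ft_force'])"
```

```text
scene [ 278.1   208.73 5930.  ] [ 278.05  208.55 6001.  ]
top [ 332.65  168.57 4318.  ] [ 332.65  168.52 4458.  ]
[0.0964703  0.31654447 0.85067078]
```

>>> {"method": "carry_out", "body": {
  "motion": [
    [[0,-0.001,0],0],
    [[0,-0.002,0],0],
    [[0,-0.003,0],0]
  ]
}}

```text
time: 6.75
position: [0.5452, 0.1171, 0.063]
tool_rot: [-3.141, 0.051, 0.001]
ft_force: [-0.6, 3.4, -1.0]
grip_width: 0.004
```

>>> {"method": "carry_out", "body": {
  "motion": [
    [[0,-0.001,0],0],
    [[0,-0.002,0],0],
    [[0,-0.003,0],0]
  ]
}}

```text
time: 7.05
position: [0.5452, 0.1161, 0.063]
tool_rot: [-3.138, 0.048, -0.0]
ft_force: [1.2, 8.0, -2.7]
grip_width: 0.005
```

```bash
python3 -c "
from h import *
pins();print(get_state()['ft_force'])"
```

```text
scene [ 278.1   208.73 5930.  ] [ 278.08  209.67 4520.  ]
top [ 332.65  168.57 4318.  ] [ 332.66  168.84 3906.  ]
[ 0.36093011  6.32115091 -2.53817322]
```

```bash
python3 - <<'E'
from h import *
a=cv2.imread("pics/scene0.png")[190:230,255:305];b=eyes.get_image("scene")["pixels"][190:230,255:305]
cv2.imwrite("pics/p1.png",cv2.resize(np.hstack([a,b]),None,fx=7,fy=7,interpolation=cv2.INTER_CUBIC))
E
```

```text
(no output)
```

View pics/p1.png

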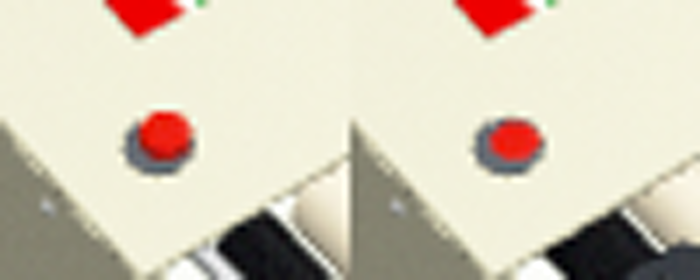

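The right half shows the pin dropped, so the drawer is seated; the measured force stayed under 10 N. Backing off and moving above the knob.

>>> {"method": "carry_out", "body": {
  "motion": [
    [[0,0.02,0],0],
    [[0,0.04,0],0],
    [[0,0.04,0.05],0],
    [[0,0.04,0.1],0],
    [[0,0.04,0.15],0],
    [[0,0.04,0.187],0],
    [[0,-0.01,0.187],-0.1],
    [[0,-0.06,0.187],-0.22],
    [[-0.004,-0.11,0.187],-0.22],
    [[-0.008,-0.16,0.187],-0.22],
    [[-0.008,-0.21,0.187],-0.22],
    [[-0.008,-0.26,0.187],-0.22],
    [[-0.008,-0.282,0.187],-0.22],
    [[-0.008,-0.282,0.187],-0.22],
    [[-0.008,-0.282,0.187],-0.22],
    [[-0.008,-0.282,0.187],-0.22]
  ],
  "grip": 1
}}

```text
time: 8.8
position: [0.5375, -0.1665, 0.2503]
tool_rot: [-3.117, 0.391, 0.0]
ft_force: [-0.4, 0.2, 0.1]
grip_width: 0.005
```

>>> {"method": "carry_out", "body": {
  "motion": [
    [[0,0,0],0],
    [[0,0,0],0],
    [[0,0,0],0],
    [[0,0,0],0],
    [[0,0,0],0],
    [[0,0,0],0]
  ],
  "grip": -1
}}

```text
time: 9.4
position: [0.5374, -0.168, 0.2501]
tool_rot: [3.117, -0.395, 0.0]
ft_force: [-0.4, -0.3, -1.2]
grip_width: 0.463
```

```bash
python3 - <<'E'
from h import *
s=get_state();print(s["position"],s["tool_rot"],s["ft_force"],s["joint_positions"].round(2))
pins()
a=eyes.get_image("wrist");print(a["mtx"],a["extrinsics"])
cv2.imwrite("pics/w1.png",a["pixels"]);cv2.imwrite("pics/s2.png",eyes.get_image("scene")["pixels"])
E
```

```text
[ 0.53743229 -0.16801947  0.25005621] [ 3.11659991e+00 -3.94714077e-01  6.41643004e-05] [-0.35556696 -0.32371557 -1.19649264] [ 0.79  0.16 -0.59  1.61  0.09  1.39 -0.07]
scene [ 278.1   208.73 5930.  ] [ 278.08  209.68 4501.  ]
top [ 332.65  168.57 4318.  ] [ 332.66  168.83 3920.  ]
[[309.70691629   0.         323.7641793 ]
 [  0.         309.70691629 196.93742385]
 [  0.           0.           1.        ]] [[ 9.68631240e-01 -2.37150837e-01 -7.42495892e-02  5.58364492e-01]
 [-2.48502357e-01 -9.24004326e-01 -2.90624473e-01 -8.76552665e-02]
 [ 3.14895307e-04  2.99959142e-01 -9.53951998e-01  4.12220540e-01]
 [ 0.00000000e+00  0.00000000e+00  0.00000000e+00  1.00000000e+00]]
```

View pics/w1.png

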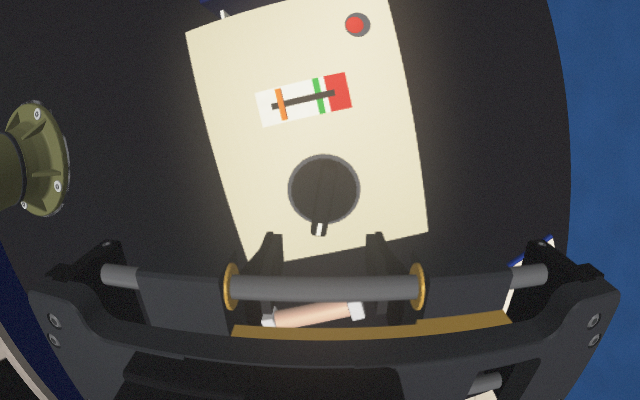

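The wrist view shows the bar upright between the fingers, near (322,190). The pointer is at (282,105), the green mark at (319,96), and the pin is still down. Descending and gripping.

>>> {"method": "carry_out", "body": {
  "motion": [
    [[0,-0.001,-0.04],0],
    [[0,-0.001,-0.08],0],
    [[0,-0.001,-0.105],0],
    [[0,-0.001,-0.116],0],
    [[0,-0.001,-0.116],0],
    [[0,-0.001,-0.116],0]
  ]
}}

```text
time: 10.2
position: [0.5384, -0.1692, 0.1354]
tool_rot: [3.116, -0.395, 0.003]
ft_force: [0.7, -0.5, 0.4]
grip_width: 0.999
```

>>> {"method": "carry_out", "body": {
  "motion": [
    [[0,0,0],0],
    [[0,0,0],0],
    [[0,0,0],0],
    [[0,0,0],0],
    [[0,0,0],0],
    [[0,0,0],0],
    [[0,0,0],0],
    [[0,0,0],0],
    [[0,0,0],0],
    [[0,0,0],0]
  ],
  "grip": 1,
  "squeeze": 25
}}

```text
time: 11.2
position: [0.537, -0.169, 0.134]
tool_rot: [3.117, -0.395, -0.002]
ft_force: [-0.6, -0.8, 0.6]
grip_width: 0.176
```

```bash
cat >> h.py <<'E'
PX=(.53966566,-.10918178,-1.6032461)
def rect(d,z=.1225,res=2000):
    """orthographic map of gauge region in purifier frame (0.5 mm/px), x -.06..0, y -.04..+.05"""
    f=d["mtx"][0,0];E=np.array(d["extrinsics"])
    ys,xs=np.mgrid[.05:-.04:-.0005,-.06:0:.0005]
    w=np.stack([xs,ys],-1)@R(PX[2]).T+PX[:2]
    p=np.concatenate([w,np.full(w.shape[:2]+(1,),z)],-1)
    c=(p-E[:3,3])@E[:3,:3]
    th=np.arctan2(np.hypot(c[...,0],c[...,1]),c[...,2]);ph=np.arctan2(c[...,1],c[...,0])
    u=d["mtx"][0,2]+f*th*np.cos(ph);v=d["mtx"][1,2]+f*th*np.sin(ph)
    return cv2.remap(d["pixels"],u.astype(np.float32),v.astype(np.float32),cv2.INTER_LINEAR,borderMode=cv2.BORDER_CONSTANT)
def gauge(name=None):
    im=rect(eyes.get_image("wrist"))
    h=cv2.cvtColor(im,cv2.COLOR_BGR2HSV).astype(int)
    ok=(h[...,1]>110)&(h[...,2]>80)
    y=.05-.0005*np.arange(im.shape[0])
    o=ok&(h[...,0]>8)&(h[...,0]<22); g=ok&(h[...,0]>45)&(h[...,0]<80)
    m=lambda a:(a.sum(1)*y).sum()/max(a.sum(),1)
    print("orange y %.4f n%d  green y %.4f n%d  diff(green-orange) mm %.1f"%(m(o),o.sum(),m(g),g.sum(),1e3*(m(g)-m(o))))
    if name: cv2.imwrite(name,cv2.resize(im,None,fx=3,fy=3))
E
python3 - <<'E'
from h import *
s=get_state();print(s["position"],s["ft_force"],s["torque"],s["grip_width"])
gauge("pics/g1.png");pins()
E
```

```text
[ 0.53700864 -0.16898614  0.13400359] [-0.64984658 -0.75730852  0.59468884] [-0.28040958  0.05243882 -0.19488473] 0.1760616372338275
orange y -0.0216 n712  green y 0.0147 n521  diff(green-orange) mm 36.3
scene [ 278.1   208.73 5930.  ] [ 278.07  209.67 4543.  ]
top [ 332.65  168.57 4318.  ] [ 332.67  168.84 3897.  ]
```

View pics/g1.png

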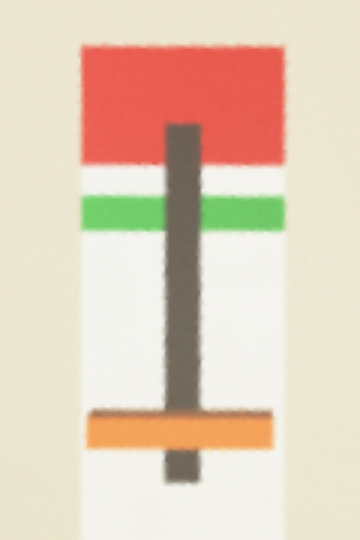

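The rectified gauge shows the orange bar at its slack end and the green band clearly. Turning 1.3 rad clockwise.

>>> {"method": "carry_out", "body": {
  "motion": [
    [[0,0,0],-0.1],
    [[0,0,0],-0.2],
    [[0,0,0],-0.3],
    [[0,0,0],-0.4],
    [[0,0,0],-0.5],
    [[0,0,0],-0.6],
    [[0,0,0],-0.7],
    [[0,0,0],-0.8],
    [[0,0,0],-0.9],
    [[0,0,0],-1.0],
    [[0,0,0],-1.1],
    [[0,0,0],-1.2],
    [[0,0,0],-1.3],
    [[0,0,0],-1.3],
    [[0,0,0],-1.3]
  ]
}}

```text
time: 12.85
position: [0.537, -0.1695, 0.134]
tool_rot: [2.244, -2.198, -0.0]
ft_force: [-2.6, -1.1, 2.3]
grip_width: 0.159
```

```bash
python3 - <<'E'
from h import *
s=get_state();print(s["position"],s["tool_rot"],s["ft_force"],s["torque"],s["grip_width"],s["joint_positions"].round(2))
gauge("pics/g2.png");pins()
E
```

```text
[ 0.53699703 -0.16945264  0.13402821] [ 2.24357376e+00 -2.19759278e+00 -3.63481410e-04] [-2.59836276 -1.05972788  2.32069523] [-0.22281085  0.60351749 -0.12185689] 0.15903476520511856 [ 0.64  0.23 -0.43  1.77  0.1   1.17 -1.37]
orange y -0.0082 n1069  green y 0.0148 n547  diff(green-orange) mm 23.0
scene [ 278.1   208.73 5930.  ] [ 278.08  209.67 4520.  ]
top [ 332.65  168.57 4318.  ] [ 332.67  168.83 3908.  ]
```

>>> {"method": "carry_out", "body": {
  "motion": [
    [[0,0,0],-0.1],
    [[0,0,0],-0.2],
    [[0,0,0],-0.3],
    [[0,0,0],-0.4],
    [[0,0,0],-0.5],
    [[0,0,0],-0.6],
    [[0,0,0],-0.6],
    [[0,0,0],-0.6]
  ]
}}

```text
time: 13.8
position: [0.537, -0.1696, 0.134]
tool_rot: [1.494, -2.762, 0.0]
ft_force: [-4.0, -2.1, 2.7]
grip_width: 0.162
```

```bash
python3 - <<'E'
from h import *
s=get_state();print(s["tool_rot"],s["ft_force"],s["torque"],s["grip_width"],s["joint_positions"].round(2))
gauge("pics/g3.png")
E
```

```text
[ 1.49429910e+00 -2.76216170e+00  1.05913033e-04] [-4.04895778 -2.12853684  2.67094318] [-0.43405453  0.95228106  0.01027789] 0.16179826457831195 [ 0.58  0.22 -0.37  1.77  0.09  1.17 -1.96]
orange y -0.0287 n1970  green y 0.0000 n0  diff(green-orange) mm 28.7
```

View pics/g3.png

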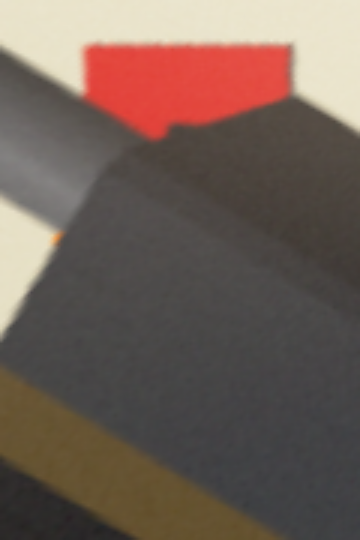

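The gripper now hides the gauge from the wrist camera, so I'll try the fixed cameras.

```bash
python3 - <<'E'
from h import *
out=[]
for n in("scene","top"):
  for im in(cv2.imread(f"pics/{n}0.png"),eyes.get_image(n)["pixels"]):
    d=eyes.get_image(n);E=np.array(d["extrinsics"]);K=d["mtx"]
    ys,xs=np.mgrid[.05:-.04:-.0005,-.06:0:.0005]
    w=np.stack([xs,ys],-1)@R(PX[2]).T+PX[:2]
    c=(np.concatenate([w,np.full(w.shape[:2]+(1,),.1225)],-1)-E[:3,3])@E[:3,:3]
    u=K[0,0]*c[...,0]/c[...,2]+K[0,2];v=K[1,1]*c[...,1]/c[...,2]+K[1,2]
    out.append(cv2.remap(im,u.astype(np.float32),v.astype(np.float32),cv2.INTER_CUBIC))
cv2.imwrite("pics/g4.png",cv2.resize(np.hstack(out),None,fx=1.6,fy=1.6))
E
```

```text
(no output)
```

View pics/g4.png

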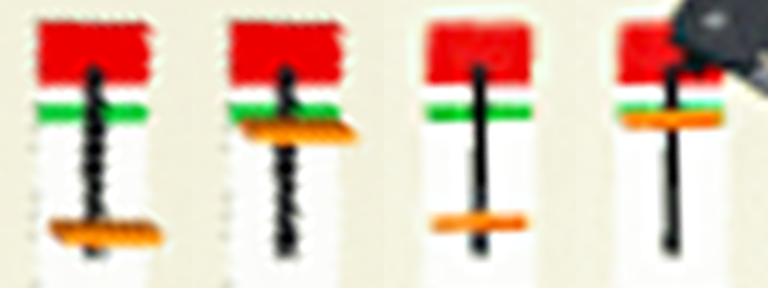

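The fixed cameras both see the gauge, and the pointer sits just below the green mark. I'll get a number from the orange centroid shift.

```bash
cat >> h.py <<'E'
def rectp(im,d,z=.1245):
    E=np.array(d["extrinsics"]);K=d["mtx"]
    ys,xs=np.mgrid[.05:-.04:-.0005,-.06:0:.0005]
    w=np.stack([xs,ys],-1)@R(PX[2]).T+PX[:2]
    c=(np.concatenate([w,np.full(w.shape[:2]+(1,),z)],-1)-E[:3,3])@E[:3,:3]
    u=K[0,0]*c[...,0]/c[...,2]+K[0,2];v=K[1,1]*c[...,1]/c[...,2]+K[1,2]
    return cv2.remap(im,u.astype(np.float32),v.astype(np.float32),cv2.INTER_LINEAR)
def oy(im):
    h=cv2.cvtColor(im,cv2.COLOR_BGR2HSV).astype(int)
    o=(h[...,1]>120)&(h[...,2]>110)&(h[...,0]>10)&(h[...,0]<25)
    o[:60]=False
    y=.05-.0005*np.arange(im.shape[0]); return 1e3*(o.sum(1)*y).sum()/max(o.sum(),1),o.sum()
def travel():
    for n in("scene","top"):
        d=eyes.get_image(n);a=oy(rectp(cv2.imread(f"pics/{n}0.png"),d));b=oy(rectp(d["pixels"],d))
        print(n,"travel mm %.2f"%(b[0]-a[0]),a,b)
E
python3 -c "
from h import *
travel()"
```

```text
scene travel mm 31.50 (np.float64(-21.728239845261122), np.int64(1034)) (np.float64(9.774428274428276), np.int64(962))
top travel mm 31.93 (np.float64(-19.68921095008052), np.int64(621)) (np.float64(12.239757207890747), np.int64(659))
```

>>> {"method": "carry_out", "body": {
  "motion": [
    [[0,0,0],-0.04],
    [[0,0,0],-0.08],
    [[0,0,0],-0.11],
    [[0,0,0],-0.11],
    [[0,0,0],-0.11],
    [[0,0,0],-0.11]
  ]
}}

```text
time: 14.85
position: [0.537, -0.1696, 0.1341]
tool_rot: [1.339, -2.841, 0.0]
ft_force: [-4.0, -3.3, 1.2]
grip_width: 0.162
```

```bash
python3 -c "
from h import *
travel();pins()"
```

```text
scene travel mm 34.16 (np.float64(-21.728239845261122), np.int64(1034)) (np.float64(12.432349949135304), np.int64(983))
top travel mm 34.54 (np.float64(-19.68921095008052), np.int64(621)) (np.float64(14.853941267387947), np.int64(647))
scene [ 278.1   208.73 5930.  ] [ 278.08  209.68 4532.  ]
top [ 332.65  168.57 4318.  ] [ 332.67  168.84 3919.  ]
```

Travel is about 34.4 mm, well within tolerance. Releasing and rising.

>>> {"method": "carry_out", "body": {
  "motion": [
    [[0,0,0],0],
    [[0,0,0],0],
    [[0,0,0],0],
    [[0,0,0],0],
    [[0,0,0],0],
    [[0,0,0],0],
    [[0,0,0.02],0],
    [[0,0,0.05],0],
    [[0,0,0.1],0],
    [[0,0,0.15],0],
    [[0,0,0.15],0],
    [[0,0,0.15],0],
    [[0,0,0.15],0]
  ],
  "grip": -1
}}

```text
time: 16.35
position: [0.5368, -0.1689, 0.2826]
tool_rot: [1.337, -2.841, -0.002]
ft_force: [0.7, 0.4, -0.4]
grip_width: 1.0
```

```bash
python3 - <<'E'
from h import *
travel();pins();print(get_state()["position"],get_state()["ft_force"])
a=eyes.get_image("top");b=eyes.get_image("scene")
f=rectp(b["pixels"],b);g=rectp(a["pixels"],a)
t=cv2.resize(np.hstack([f,g]),(320,240))
cv2.imwrite("pics/f.png",np.hstack([cv2.resize(b["pixels"],(384,240)),t]))
E
```

```text
scene travel mm 34.15 (np.float64(-21.728239845261122), np.int64(1034)) (np.float64(12.41852226720648), np.int64(988))
top travel mm 34.56 (np.float64(-19.68921095008052), np.int64(621)) (np.float64(14.87403400309119), np.int64(647))
scene [ 278.1   208.73 5930.  ] [ 278.08  209.68 4532.  ]
top [ 332.65  168.57 4318.  ] [ 332.67  168.83 3911.  ]
[ 0.53678668 -0.16886714  0.28251437] [-0.30295669  0.46489976 -0.16176627]
```

View pics/f.png

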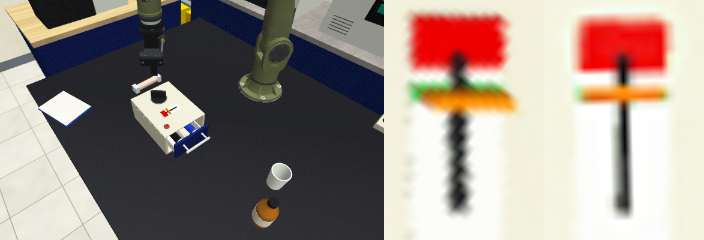

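The picture shows the orange pointer covering the green mark, the gripper clear of everything and the bystanders where they were. Handing in.

```bash
python3 -c "
from bench import ticket
print(ticket.close_job())"
```

```text
the job is handed in; nothing more can be done
None
```

The drawer is seated and the pointer is on the green mark; I handed the job in at about 16.5 s of the 66 s allowed, and no verdict was reported.

- **Drawer:** I pushed the bar handle with shut fingers, in 1–2 mm steps near the seat. The highest tool force I read was 8.2 N, taken only at the end of each move, so short peaks between readings were not seen. The pin then showed flat in the scene picture, and its position held in both fixed cameras through to the last check.
- **Knob:** I gripped the bar and turned it clockwise about 2.0 rad in three stages, then let go and raised the gripper.
- **Last checks after release:** The pointer travel read 34.2 mm (scene camera) and 34.6 mm (top camera) against the 35 mm target. It was unchanged by letting go, the tool force was near zero, and the bystanders look unmoved in the last scene picture (not measured).
- **Disagreement:** The wrist camera's gauge reading was 1–3 mm off and was later blocked by the gripper, so I used the two fixed cameras for the final setting.

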